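# Load the slab steriliser and start it

## Robot

A 7-joint arm with a two-finger parallel gripper is mounted at the origin on the work surface; the furniture and walls round the work are solid. World frame = base frame: x ahead of the robot, y to its left, z up, the work surface at z = 0. Lengths are in m, angles in rad, forces in N, time in s.
With the tool pointing down it reaches from about 0.35 to 0.9 m from the base axis. Payload 8.1 kg.
Tool frame: the origin (TCP) lies at the very end of the fingers, on their centre line; the grasp point (between the pads) lies 19 mm behind it (arm.tcp_to_grasp is the distance from the TCP to the grasp point, in m); z points along the fingers, y is the line along which they close (so a half turn about z gives the same grasp; the last joint's range is limited). The gripper opens to 92 mm and grips with 3 to 60 N. Pads are 19 mm wide; open, the fingers measure 130 mm over their backs; the gripper's body (75 mm by 190 mm) begins 47 mm behind the grasp point.
Start: joints at [-1.293, 0.434, 0.025, 1.573, -0.012, 1.134, -0.075], TCP at [0.232, 0.58, 0.227] pointing down, gripper open.
Joint ranges: [-2.62, 2.62], [-0.44, 2.09], [-1.27, 1.32], [0.08, 2.57], [-1.32, 4.46], [0.12, 2], [-2.74, 2.74]. Speed limits (rad/s): [2.22, 2.22, 3.01, 3.01, 3.14, 3.14, 3.14].

## Interface

Orientations are given as a rotation vector (axis times angle).
In Python, from cell import arm, optics, observe gives the robot as it stands (arm), with the cameras (optics) and the readings as plain functions.
- The arm moves only by the shell command python3 nudge.py 'ROWS' [FORCE]. ROWS is one flat JSON list of numbers that holds 1 to 10 rows one after another, with no inner brackets; each row has 5 numbers: dx, dy, dz in m, then a turn about the tool's z in rad, then the opening from 0.0 (shut) to 1.0 (fully open); each row shifts and turns the commanded pose from where the row before left it, along the tool's axes as they then stand; what a row does not reach is not made up. A row lasts 1/10 s, in which the tool goes at most 0.05 m and 0.15 rad, less where a joint would pass 70% of its speed; a pose out of reach is approached as far as the arm can. The fingers move at their own pace and stop on an object; FORCE is the grip in N (left out, the last holds). Time passes only in rows, so rows that do not move let the fingers close. It prints the time, the measured TCP pose, the force, the opening and the grip force at its end. Input that does not fit is refused with a message, and nothing moves.
- observe(): the state, without advancing time (a new reading comes with each control period).
- optics.get_image(name): name is "scene" or "top"; returns a dict with "image" (384x512x3 uint8, blue, green, red), "fx", "fy", "cx", "cy" (pixels), "distortion" ([k1, k2, p1, p2, k3] as OpenCV has them; the pictures are not rectified), "cam_to_world" (4x4, takes a point from camera to world coordinates). Camera axes: x right, y down, z forward; pixel columns grow to the right and rows downward; lengths in m; the calibration is good to about 2 mm. A picture is of the moment at which its call begins. There is no depth.
- arm.sign_off(): hands the job in; it is judged then, once.
The state is a dict: "clock": time; "joints": joint angles; "dq": joint speeds; "joint_efforts": joint torques, N m; "position": TCP position; "ee_rot": TCP orientation; "force": force on the tool from outside, world axes, zero at the start; "ft_torque": the same for the moment, N m; "width": opening from 0.0 (shut) to 1.0 (fully open); "gripper_force": force on a finger pad.
Only numpy, scipy, OpenCV 4.12 (cv2) and the standard library are available. Lean on these libraries where they do the work, as an engineer would, in place of code of your own. Each camera call takes 0.05 s, during which the arm holds its last target. There are 200 camera calls.

## Task

Take the two white cutting slabs out of the draining stand and stand them on their long edges in the steriliser's rack, one in each slot, right down and about centred along it. When both are in, push the lamp head along its rail over the slabs as far as it goes, and only then press the large round button fully down and let it come up again. Leave the small button beside it alone, and do not knock or shift the jar and the two dropper bottles.

Things in the scene. Friction and masses are not known exactly. Their poses are not given: they have to be found in the camera images.
- slab_1_mid (a point): middle of one of two identical loose white cutting slabs, 192 x 105 x 8 mm, 0.16 kg. Starts on a long edge in the robot-side (-x) slot of the draining stand, top edge 117 mm above the worktop, 70 mm from the other slab. Axes: y along the length, x along the 105 mm height (up or down), z through the thickness. Take it by the middle of the top edge, from above
- slab_2_mid (a point): middle of one of two identical loose white cutting slabs, 192 x 105 x 8 mm, 0.16 kg. Starts on a long edge in the far-side (+x) slot of the draining stand, top edge 117 mm above the worktop, 70 mm from the other slab. Axes: y along the length, x along the 105 mm height (up or down), z through the thickness. Take it by the middle of the top edge, from above
- drainer: fixed grey draining stand, base 125 x 170 x 12 mm, with two wire slots along its y axis, centred at its x = -35 and +35 mm; the guide wires end 49 mm above the worktop. Origin: centre of the underside. The slabs' length follows its y axis
- steriliser: fixed white steriliser: base plate with a two-slot wire rack, a lamp head on a rail along the far side, a 50 mm high control panel at the right (-y) end. Origin at worktop height midway between the slots; y runs along the slots, x across. The base reaches from -55 to +80 mm in x and -200 to +185 mm in y, the panel from y = -197 to -112 mm
- slot_front (a point): centre of the floor of the rack slot nearer the robot, 12 mm above the worktop. Open-ended slot along y, 12 mm wide inside its guide wires, flared to 26 mm at the mouth; the wires end 37 mm above this floor. The other slot is 56 mm away. A slab right down has its middle 52 mm and its top edge 105 mm above this point. Axes as the steriliser's
- slot_back (a point): the same point of the slot farther from the robot, +56 mm in x from slot_front
- lamp (a joint): slide of the lamp head along the rail, m: 0 = parked at the left (+y) end, clear of the middle of the rack, 0.155 = at its stop over the middle of the slabs; moves toward the steriliser's -y, rubs with about 2.5 N, stays where it is left; starts between 0 and 0.015, then a slab centred in its slot passes 19 mm or more clear of the head
- lamp_push (a point): middle of the lamp head's left (+y) face, the face to push, 162 mm above the worktop. The head is a white arm 50 mm wide in y, 148 to 176 mm above the worktop and from -45 to +81 mm of this point in x, carried by an upright at its far end; it passes 31 mm above the slabs. Moves with the head; axes as the steriliser's
- start (a joint): travel of the large round push button, m: 0 = up, 0.008 = fully down; spring, 1.5 N to start moving, 5 N when fully down
- start_top (a point): centre of the top of the large round black button (40 mm across, in a 56 mm collar), the one nearer the robot on the panel; 74 mm above the worktop, 12 mm above its collar. Press straight down
- test (a joint): travel of the small round push button, m: 0 = up, 0.004 = down; leave it alone
- test_top (a point): centre of the top of the small round black button (18 mm across), 68 mm in +x of the large one on the same panel, 70 mm above the worktop
- isomalt_jar: bystander: jar with white contents, 81 mm across, 163 mm high, at the robot's right. Origin: centre of underside
- colour_bottle_3: bystander: small dropper bottle with white pointed cap, 38 mm across, 94 mm high, in front of the draining stand. Origin: centre of underside
- colour_bottle_5: bystander: small dropper bottle with red pointed cap, 38 mm across, 94 mm high, in front of the draining stand. Origin: centre of underside
- slab_1: the same slab as slab_1_mid; its origin is the middle of one broad face, 4 mm from slab_1_mid
- slab_2: the same slab as slab_2_mid; its origin is the middle of one broad face, 4 mm from slab_2_mid

How it is judged:
By the outcome, as a careful person would: the job done as asked, in the order asked, and still so for the second after the job is handed in, with the robot touching nothing.
It also fails if it takes over 72 s, if anything falls off the work surface, if the arm or the gripper's body presses on something with over 40 N, if the wrist force passes 120 N, or if a joint passes its speed limit or range.

## Working session

There is one attempt and no reset: what is moved stays moved. The work goes in short steps, Python scripts to look and compute and a shell command to move; the robot and the scene stay as the last step left them, time stands still between calls to the robot, and variables do not carry over. Pictures are saved under pics/ and viewed, at most 10 in all, crops included, and the job is handed in when it is done.

```bash
ls; mkdir -p pics
python3 - <<'E'
from cell import arm, optics, observe
import cv2,numpy as np
s=observe();print(s)
for n in("scene","top"):
    d=optics.get_image(n);cv2.imwrite(f"pics/{n}0.png",d["image"]);print(n,d["fx"],d["fy"],d["cx"],d["cy"],d["distortion"],np.round(d["cam_to_world"],4).tolist())
E
```

```text
cell.py
nudge.py
pics
{'clock': 0.0, 'joints': array([-1.29258964,  0.43522037,  0.02498649,  1.57409773, -0.0116093 ,
        1.13401817, -0.07513175]), 'dq': array([-8.16348462e-04, -1.60168841e-05,  2.21940222e-04,  3.86050813e-04,
       -9.42009122e-04,  1.22941454e-03, -5.25146335e-05]), 'joint_efforts': array([-3.97240274e-04, -6.67846656e+01,  9.85197276e-01, -3.14474666e+01,
       -6.04303996e-02,  4.25756711e-02,  1.33766825e-04]), 'position': array([0.23215841, 0.57972182, 0.22594652]), 'ee_rot': array([-5.94712819e-01, -3.08462275e+00,  2.49773963e-03]), 'force': array([-0.28687912, -0.41754034,  0.11944928]), 'ft_torque': array([ 0.04275047,  0.03341051, -0.00615157]), 'gripper_force': 0.0, 'width': 1.0014590836943755}
scene 443.61991863878626 443.61991863878626 262.7342605944405 188.70648862005723 [-0.17286394  0.          0.          0.          0.        ] [[0.8032, -0.3853, 0.4542, -0.1254], [-0.5954, -0.4995, 0.6293, -0.6498], [-0.0156, -0.7759, -0.6306, 0.8203], [0.0, 0.0, 0.0, 1.0]]
top 411.2176434439006 411.2176434439006 251.8566536162015 195.4023308033382 [-0.11605482  0.          0.          0.          0.        ] [[0.0041, -0.9824, 0.187, 0.1581], [-0.9999, -0.007, -0.0149, 0.0597], [0.0159, -0.1869, -0.9822, 1.3748], [0.0, 0.0, 0.0, 1.0]]
```

View pics/scene0.png

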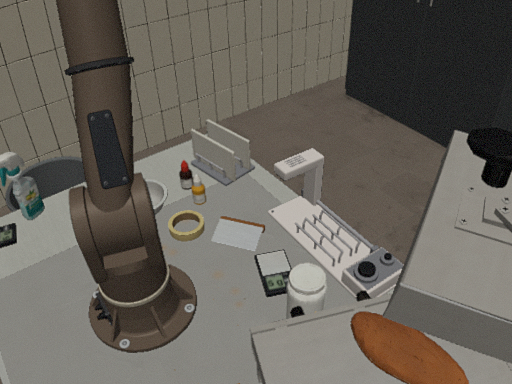

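View pics/top0.png

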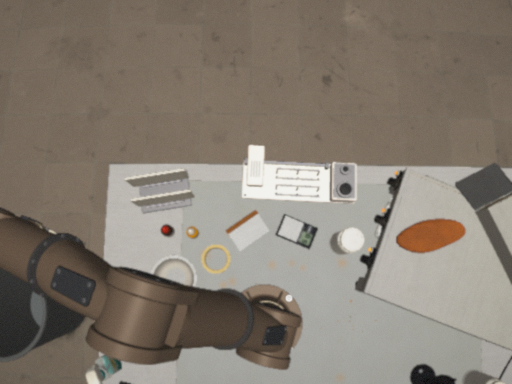

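The scene picture shows the stand at about (222,155), the steriliser at (330,240) with its lamp head at (300,162), the big button at (367,268) and the jar at (306,290). In the top picture they are at (162,188), (300,182), (256,167), (345,189) and (350,240). Next I'll enlarge both views to measure.

Run:
```python
import cv2
a=cv2.imread("pics/top0.png")[140:230,110:370];cv2.imwrite("pics/topc.png",cv2.resize(a,None,fx=3,fy=3,interpolation=cv2.INTER_CUBIC))
a=cv2.imread("pics/scene0.png")[115:300,175:410];cv2.imwrite("pics/scenec.png",cv2.resize(a,None,fx=3.2,fy=3.2,interpolation=cv2.INTER_CUBIC))
```

```text
(no output)
```

View pics/topc.png

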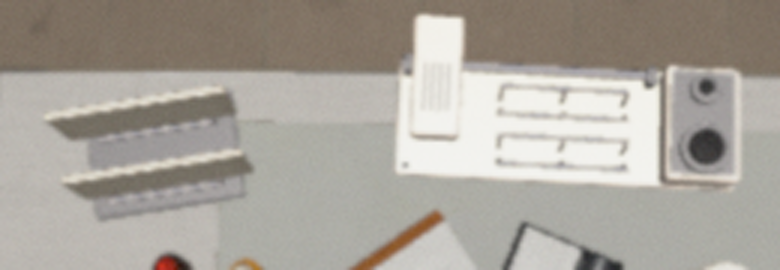

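View pics/scenec.png

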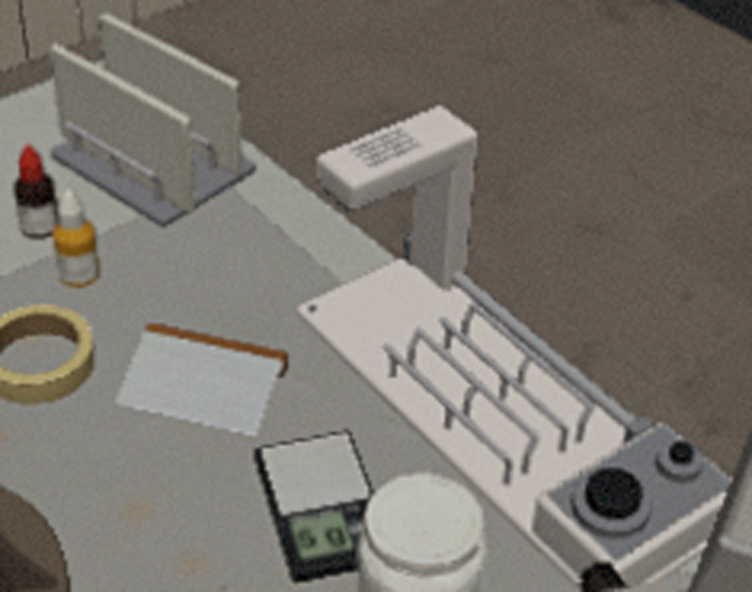

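The enlarged top view shows the slab top edges running (45,119)-(222,90) and (63,183)-(240,153). The big button is at (707,145), the rack wires span (498..628, 87..168), and the lamp head corners are at (415,14) to (460,137). The same features are clear in the scene crop, so I can triangulate them.

```bash
cat > h.py <<'E'
import cv2,numpy as np
CAM={"scene":(443.62,262.734,188.706,-0.17286394,[[0.8032,-0.3853,0.4542,-0.1254],[-0.5954,-0.4995,0.6293,-0.6498],[-0.0156,-0.7759,-0.6306,0.8203]]),
"top":(411.2176,251.8567,195.4023,-0.11605,[[0.0041,-0.9824,0.187,0.1581],[-0.9999,-0.007,-0.0149,0.0597],[0.0159,-0.1869,-0.9822,1.3748]])}
def ray(n,p):
    f,cx,cy,k,T=CAM[n];T=np.array(T)
    u=cv2.undistortPoints(np.array([[p]],float),np.array([[f,0,cx],[0,f,cy],[0,0,1]]),np.array([k,0,0,0,0.]))[0,0]
    d=T[:,:3]@[u[0],u[1],1];return T[:,3],d/np.linalg.norm(d)
def atz(n,p,z):
    o,d=ray(n,p);return o+d*(z-o[2])/d[2]
def tri(pt,ps):
    (a,d),(b,e)=ray("top",pt),ray("scene",ps)
    s,t=np.linalg.lstsq(np.c_[d,-e],b-a,rcond=None)[0]
    return (a+s*d+b+t*e)/2,np.linalg.norm(a+s*d-b-t*e)
def proj(n,P):
    f,cx,cy,k,T=CAM[n];T=np.array(T);R=T[:,:3].T
    return cv2.projectPoints(np.atleast_2d(P).astype(float),cv2.Rodrigues(R)[0],-R@T[:,3],np.array([[f,0,cx],[0,f,cy],[0,0,1]]),np.array([k,0,0,0,0.]))[0][:,0]
TC=lambda p:(110-1/3+(p[0]+.5)/3-.5+1/3,139.5+(p[1]+.5)/3)
SC=lambda p:(174.5+(p[0]+.5)/3.2,114.5+(p[1]+.5)/3.2)
E
python3 - <<'E'
from h import *
P={"s1L":((63,183),(55,47)),"s1R":((240,153),(187,121)),"s2L":((45,119),(104,17)),"s2R":((222,90),(236,86)),
"start":((707,145),(613,490)),"test":((706,86),(681,452)),"baseFL":((397,173),(300,308)),"hole":((405,165),(312,308)),
"w1L":((498,163),(388,350)),"w1R":((628,168),(510,463)),"w2L":((498,137),(415,333)),"w2R":((628,141),(535,440)),
"w3L":((500,115),(443,322)),"w3R":((628,119),(565,432)),"w4L":((500,87),(470,310)),"w4R":((628,93),(590,408)),
"lBL":((415,14),(440,106)),"lBR":((463,16),(476,132)),"lFR":((460,137),(353,188)),"lFL":((412,135),(318,157)),
"red":((168,258),(32,150)),"jar":((731,268),(424,500))}
for k,(a,b) in P.items():
    p,e=tri(TC(a),SC(b));print(k,np.round(p,4),round(e,4))
E
```

```text
s1L [0.3804 0.419  0.1148] 0.0042
s1R [0.4121 0.2349 0.1152] 0.0012
s2L [0.4495 0.4435 0.1114] 0.004
s2R [0.48   0.2564 0.1135] 0.0009
start [ 0.4322 -0.2652  0.0703] 0.0025
test [ 0.5004 -0.2683  0.0653] 0.0016
baseFL [0.4118 0.0718 0.0108] 0.0019
hole [0.4196 0.0634 0.0129] 0.0003
w1L [ 0.4169 -0.0391  0.0427] 0.0003
w1R [ 0.4129 -0.1837  0.0397] 0.0001
w2L [ 0.4454 -0.039   0.0448] 0.0009
w2R [ 0.4409 -0.1826  0.0454] 0.0034
w3L [ 0.4714 -0.042   0.044 ] 0.001
w3R [ 0.4689 -0.1855  0.0376] 0.0007
w4L [ 0.5033 -0.0418  0.0398] 0.0018
w4R [ 0.4963 -0.1845  0.0454] 0.002
lBL [0.5453 0.0541 0.1723] 0.001
lBR [0.5419 0.0059 0.1748] 0.003
lFR [0.4171 0.0085 0.1748] 0.0007
lFL [0.4194 0.0559 0.1752] 0.0009
red [0.3005 0.3122 0.0905] 0.0073
jar [ 0.2768 -0.2544  0.1674] 0.0262
```

```bash
cat >> h.py <<'E'
def to(x,y,z,deg):
    "print remaining turn about tool z, then shift in tool axes after that turn"
    from cell import arm, optics, observe
    from scipy.spatial.transform import Rotation as R
    s=observe();r=R.from_rotvec(s["ee_rot"]);Y=r.as_matrix()[:,1]
    t=np.arctan2(Y[1],Y[0])-np.deg2rad(deg);t=(t+np.pi/2)%np.pi-np.pi/2
    M=(r*R.from_rotvec([0,0,t])).as_matrix()
    print("t %.1f pos"%s["clock"],s["position"].round(4),"zax",M[:,2].round(3),"F",s["force"].round(1),"w %.3f g %.1f"%(s["width"],s["gripper_force"]))
    print("turn %.4f shift"%t,(M.T@(np.array([x,y,z])-s["position"])).round(4),"tool x:",M[:,0].round(3),"y:",M[:,1].round(3))
E
python3 - <<'E'
from h import *
for n,a,b in(("s1",((63,183),(55,47)),((240,153),(187,121))),("s2",((45,119),(104,17)),((222,90),(236,86)))):
  for c,F,i in(("top",TC,0),("scene",SC,1)):
    p,q=(atz(c,F(v[i]),.117) for v in(a,b));print(n,c,((p+q)/2).round(4),np.rad2deg(np.arctan2(p[1]-q[1],p[0]-q[0]))-90,np.linalg.norm(p-q))
for n,a,z in(("start",((707,145),(613,490)),.074),("test",((706,86),(681,452)),.070)):
  print(n,atz("top",TC(a[0]),z).round(4),atz("scene",SC(a[1]),z).round(4))
to(.3965,.331,.16,9.5)
E
```

```text
s1 top [0.3947 0.327  0.117 ] 10.181197077135735 0.18728359302422604
s1 scene [0.3961 0.3237 0.117 ] 9.460468348967638 0.18512207804989217
s2 top [0.4625 0.3494 0.117 ] 9.832570450515888 0.18925304176189284
s2 scene [0.4622 0.3431 0.117 ] 9.540341131554129 0.18494938158427143
start [ 0.4325 -0.2651  0.074 ] [ 0.4282 -0.2666  0.074 ]
test [ 0.4998 -0.2677  0.07  ] [ 0.4957 -0.2704  0.07  ]
t 0.1 pos [0.2322 0.5798 0.226 ] zax [-0.    -0.001 -1.   ] F [0.  0.4 0.4] w 1.002 g 0.0
turn 1.0241 shift [-0.2724  0.1211  0.0663] tool x: [-0.165  0.986 -0.001] y: [ 0.986  0.165 -0.001]
```

```bash
python3 nudge.py '[0,0,0,0.146,0.45,0,0,0,0.146,0.45,0,0,0,0.146,0.45,0,0,0,0.146,0.45,0,0,0,0.146,0.45,0,0,0,0.146,0.45,0,0,0,0.146,0.45,-0.04,0.016,0,0,0.45,-0.04,0.016,0,0,0.45,-0.04,0.016,0,0,0.45]' 40
python3 nudge.py '[-0.04,0.016,0,0,0.45,-0.04,0.016,0,0,0.45,-0.04,0.016,0,0,0.45,-0.04,0.016,0,0,0.45,0,0,0,0,0.45,0,0,0,0,0.45]'
python3 -c "
from h import *
to(.3955,.327,.16,9.7)"
```

```text
clock: 1.1
position: [0.3, 0.4685, 0.2262]
ee_rot: [2.026, 2.4, -0.001]
force: [1.5, 1.1, 0.9]
width: 0.449
gripper_force: 0.0
clock: 1.7
position: [0.3899, 0.322, 0.2267]
ee_rot: [-2.03, -2.397, 0.0]
force: [0.0, 0.4, -0.6]
width: 0.45
gripper_force: 0.0
t 1.7 pos [0.3899 0.322  0.2267] zax [-0.  0. -1.] F [ 0.   0.4 -0.6] w 0.450 g 0.0
turn -0.0040 shift [0.004  0.0064 0.0667] tool x: [-0.168  0.986  0.   ] y: [ 0.986  0.168 -0.   ]
```

```bash
python3 nudge.py '[0.004,0.0064,0,0,0.45,0,0,0.03,0,0.45,0,0,0.03,0,0.45,0,0,0.03,0,0.45,0,0,0.027,0,0.45,0,0,0.0265,0,0.45,0,0,0,0,0.45]'
python3 - <<'E'
from cell import arm, optics, observe
import cv2,numpy as np
a=optics.get_image("top")["image"][150:230,110:210];b=optics.get_image("scene")["image"][90:190,170:290]
cv2.imwrite("pics/g1.png",np.hstack([cv2.resize(a,(400,320),interpolation=2),cv2.resize(b,(384,320),interpolation=2)]))
E
```

```text
clock: 2.4
position: [0.3929, 0.328, 0.0801]
ee_rot: [-2.024, -2.402, 0.009]
force: [-0.9, 0.2, 1.0]
width: 0.449
gripper_force: 0.0
```

View pics/g1.png

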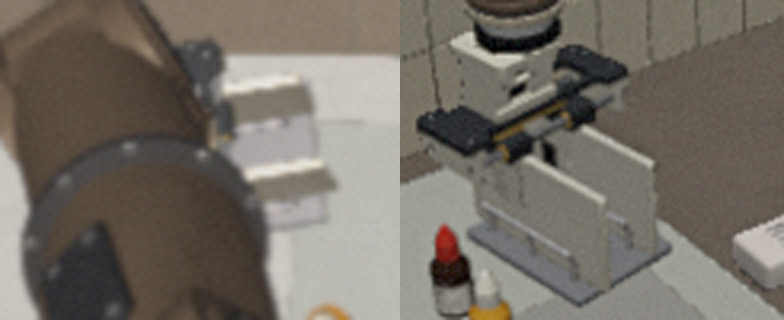

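The right-hand view shows the fingers straddling the near slab at about (545,150), with the far slab and both bottles clear. I'll close the gripper now.

```bash
python3 nudge.py '[0,0,0,0,0,0,0,0,0,0,0,0,0,0,0,0,0,0,0,0,0,0,0,0,0,0,0,0,0,0]' 40
python3 nudge.py '[0,0,-0.02,0,0,0,0,-0.03,0,0,0,0,-0.03,0,0,0,0,-0.03,0,0,0,0,-0.03,0,0,0,0,-0.03,0,0,0,0,-0.02,0,0,0,0,0,0,0,0,0,0,0,0]'
python3 - <<'E'
from h import *
to(.429,-.1125,.27,-1.8)
from cell import arm, optics, observe
import cv2,numpy as np
a=optics.get_image("top")["image"][110:230,90:230];b=optics.get_image("scene")["image"][40:190,150:300]
cv2.imwrite("pics/g2.png",np.hstack([cv2.resize(a,(420,360),interpolation=2),cv2.resize(b,(360,360),interpolation=2)]))
E
```

```text
clock: 3.1
position: [0.3954, 0.3281, 0.0836]
ee_rot: [-2.027, -2.4, -0.001]
force: [-0.7, 0.1, 4.4]
width: 0.084
gripper_force: 40.0
clock: 4.0
position: [0.3949, 0.3277, 0.2727]
ee_rot: [-2.027, -2.4, 0.0]
force: [0.2, 0.2, -2.0]
width: 0.083
gripper_force: 40.0
t 4.0 pos [0.3949 0.3277 0.2727] zax [-0. -0. -1.] F [ 0.2  0.2 -2. ] w 0.083 g 40.0
turn 0.1994 shift [-0.4389  0.0479  0.0027] tool x: [ 0.031  1.    -0.   ] y: [ 1.    -0.031 -0.   ]
```

View pics/g2.png

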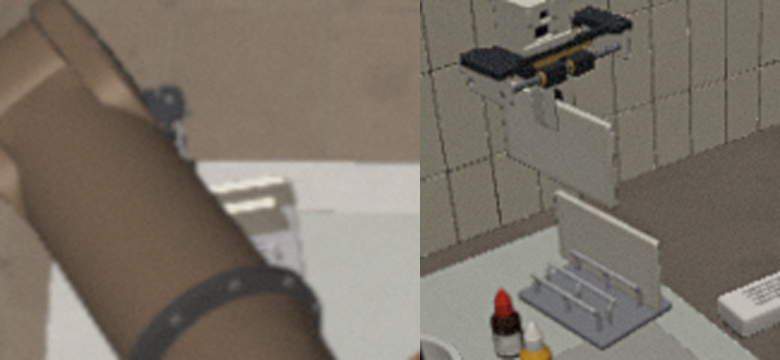

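Slab 1 hangs level in the gripper, with its top right corner at about (614,122) in the right-hand crop. The far slab stayed put and the bottles did not move. I'll check where the grip sits along the length, then carry.

```bash
python3 - <<'E'
from h import *
for px in((613,122),(612,122)):
  p=atz("scene",(150+(px[0]-420)/2.4,40+px[1]/2.4),.2727+.034)
  d=p[:2]-[.3949,.3277];print(p,d@[-.168,.986],d@[.986,.168])
E
python3 nudge.py '[0,0,0,0.05,0,0,0,0,0.05,0,0,0,0,0.05,0,0,0,0,0.05,0,-0.02,0.004,0,0,0,-0.03,0.004,0,0,0,-0.04,0.004,0,0,0,-0.04,0.004,0,0,0,-0.04,0.004,0,0,0,-0.04,0.004,0,0,0]'
python3 nudge.py '[-0.04,0.004,0,0,0,-0.04,0.004,0,0,0,-0.04,0.004,0,0,0,-0.04,0.004,0,0,0,-0.03,0.004,0,0,0,-0.02,0.004,0,0,0,-0.01,0,0,0,0,0,0,0,0,0,0,0,0,0,0]'
python3 -c "
from h import *
to(.429,-.1125,.27,-1.8)"
```

```text
[0.41555471 0.23241178 0.3067    ] -0.09742417220350282 0.0043571229572299175
[0.41472141 0.2330882  0.3067    ] -0.09661723005179054 0.00364912424602918
clock: 5.1
position: [0.4116, 0.1146, 0.2723]
ee_rot: [-2.256, -2.186, 0.002]
force: [0.1, -0.2, -0.7]
width: 0.084
gripper_force: 40.0
clock: 6.0
position: [0.4289, -0.1026, 0.2728]
ee_rot: [-2.255, -2.186, 0.001]
force: [-0.8, -0.2, -2.0]
width: 0.084
gripper_force: 40.0
t 6.0 pos [ 0.4289 -0.1026  0.2728] zax [-0.001  0.    -1.   ] F [-0.8 -0.2 -2. ] w 0.084 g 40.0
turn 0.0000 shift [-0.0099  0.0004  0.0028] tool x: [0.031 1.    0.   ] y: [ 1.    -0.031 -0.001]
```

```bash
python3 nudge.py '[-0.0099,0.0004,0,0,0,0,0,0.03,0,0,0,0,0.03,0,0,0,0,0.03,0,0,0,0,0.03,0,0,0,0,0.02,0,0,0,0,0.008,0,0,0,0,0,0,0,0,0,0,0,0]'
python3 - <<'E'
from h import *
to(.429,-.1125,.086,-1.8)
from cell import arm, optics, observe
import cv2,numpy as np
a=optics.get_image("top")["image"][130:220,230:370];b=optics.get_image("scene")["image"][110:310,250:420]
cv2.imwrite("pics/g3.png",np.hstack([cv2.resize(a,(420,270),interpolation=2),np.zeros((270,10,3),np.uint8),cv2.resize(b,(230,270),interpolation=2)]) if 0 else np.vstack([cv2.resize(b,(510,600),interpolation=2)]))
cv2.imwrite("pics/g3t.png",cv2.resize(a,(560,360),interpolation=2))
E
```

```text
clock: 6.9
position: [0.43, -0.1134, 0.126]
ee_rot: [2.256, 2.185, 0.001]
force: [0.3, -0.1, -0.9]
width: 0.082
gripper_force: 40.0
t 6.9 pos [ 0.43   -0.1134  0.126 ] zax [ 0.001 -0.    -1.   ] F [ 0.3 -0.1 -0.9] w 0.082 g 40.0
turn -0.0003 shift [ 0.0009 -0.0011  0.04  ] tool x: [ 0.031  1.    -0.   ] y: [ 1.    -0.031  0.001]
```

View pics/g3.png

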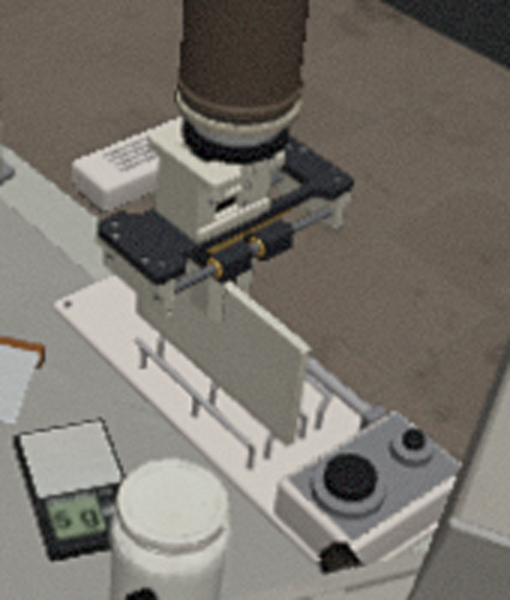

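The slab hangs just above the front slot, with its lower right corner at about (293,443) and the front wire end at (250,452). I'll compare this with the projection before lowering.

Run:
```python
from h import *
zb=.126-.0716
for dx in(-.004,.004):
  for z in(zb,zb+.105):
    P=np.array([.430,-.1134,z])+[dx*1-.031*.096,-.096-0*dx,0]
    print(dx,z,((proj("scene",P)[0]-[250,110])*3).round(1))
# where wires' ends project if model slot right: pair +-13 at x .429
for sx in(-.013,.013):print(((proj("scene",[.4291+sx-.031*.072,-.1125-.0725,.049])[0]-[250,110])*3).round(1))
```

```text
-0.004 0.054400000000000004 [286.4 448.7]
-0.004 0.1594 [302.2 350.2]
0.004 0.054400000000000004 [293.8 443.9]
0.004 0.1594 [310.1 345.4]
[255.3 440.3]
[279.3 425.1]
```

```bash
python3 nudge.py '[0.001,-0.001,0.01,0,0,0,0,0.01,0,0,0,0,0.01,0,0,0,0,0.006,0,0,0,0,0,0,0,0,0,0,0,0]' 
python3 -c "
from h import *
to(.429,-.1125,.086,-1.8)"
```

```text
clock: 7.6
position: [0.4283, -0.1125, 0.089]
ee_rot: [-2.257, -2.185, 0.001]
force: [-0.1, -0.0, -1.8]
width: 0.083
gripper_force: 40.0
t 7.6 pos [ 0.4283 -0.1125  0.089 ] zax [-0.001 -0.    -1.   ] F [-0.1 -0.  -1.8] w 0.083 g 40.0
turn -0.0011 shift [0.     0.0007 0.003 ] tool x: [ 0.031  1.    -0.   ] y: [ 1.    -0.031 -0.001]
```

```bash
python3 nudge.py '[0,0,0.002,0,0,0,0,0.002,0,0,0,0,0,0,0,0,0,0,0,0]' 
python3 nudge.py '[0,0,0,0,0.3,0,0,0,0,0.3,0,0,0,0,0.3,0,0,0,0,0.3,0,0,-0.01,0,0.3,0,0,-0.03,0,0.3,0,0,-0.03,0,0.3,0,0,-0.03,0,0.3,0,0,-0.04,0,0.3,0,0,-0.04,0,0.3]' 
python3 -c "
from h import *
to(.4625,.347,.26,9.7)"
```

```text
clock: 8.0
position: [0.4285, -0.1123, 0.0853]
ee_rot: [2.257, 2.185, 0.0]
force: [-1.1, 0.5, -0.8]
width: 0.085
gripper_force: 40.0
clock: 9.0
position: [0.4278, -0.1128, 0.2672]
ee_rot: [2.258, 2.184, -0.001]
force: [0.7, 0.1, 0.3]
width: 0.298
gripper_force: 0.0
t 9.0 pos [ 0.4278 -0.1128  0.2672] zax [-0. -0. -1.] F [0.7 0.1 0.3] w 0.298 g 0.0
turn -0.2026 shift [0.4474 0.1117 0.007 ] tool x: [-0.168  0.986 -0.   ] y: [ 0.986  0.168 -0.   ]
```

```bash
python3 nudge.py '[0,0,0,-0.051,0.45,0,0,0,-0.051,0.45,0,0,0,-0.051,0.45,0,0,0,-0.05,0.45,0.04,0.01,0,0,0.45,0.04,0.01,0,0,0.45,0.04,0.01,0,0,0.45,0.04,0.01,0,0,0.45,0.04,0.01,0,0,0.45]' 
python3 nudge.py '[0.04,0.01,0,0,0.45,0.04,0.01,0,0,0.45,0.04,0.01,0,0,0.45,0.04,0.01,0,0,0.45,0.04,0.01,0,0,0.45,0.04,0.01,0,0,0.45,0.007,0.002,0,0,0.45,0,0,0,0,0.45,0,0,0,0,0.45]'
python3 - <<'E'
from h import *
to(.4625,.347,.084,9.7)
from cell import arm, optics, observe
import cv2
a=optics.get_image("top")["image"][130:230,110:310];b=optics.get_image("scene")["image"][115:300,175:410]
cv2.imwrite("pics/g4.png",cv2.resize(b,None,fx=3.2,fy=3.2,interpolation=2))
E
```

```text
clock: 9.9
position: [0.4435, 0.0945, 0.2661]
ee_rot: [2.024, 2.402, 0.001]
force: [0.9, 0.5, 0.3]
width: 0.45
gripper_force: 0.0
clock: 10.8
position: [0.4631, 0.3456, 0.2656]
ee_rot: [2.025, 2.401, -0.001]
force: [0.9, 0.1, 0.3]
width: 0.447
gripper_force: 0.0
t 10.8 pos [0.4631 0.3456 0.2656] zax [ 0.    -0.001 -1.   ] F [0.9 0.1 0.3] w 0.447 g 0.0
turn 0.0001 shift [ 0.0017 -0.0004  0.1815] tool x: [-0.168  0.986 -0.001] y: [0.986 0.168 0.   ]
```

View pics/g4.png

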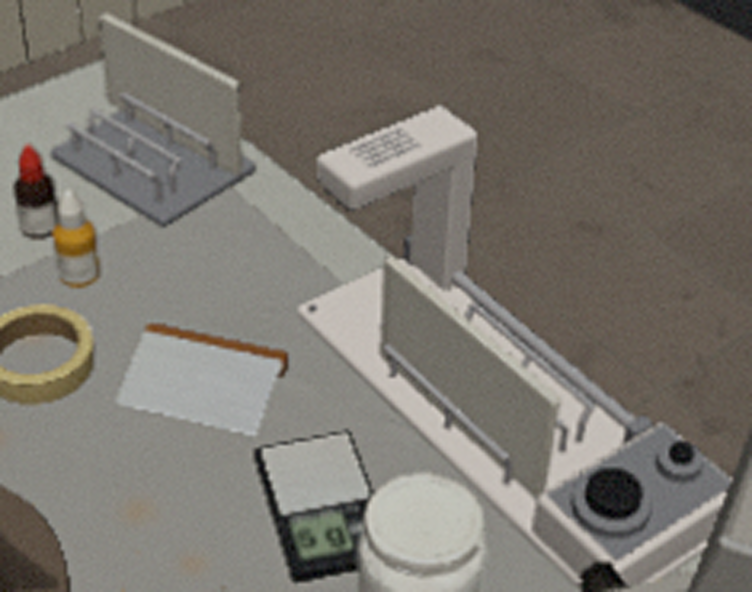

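Slab 1 stands in the front slot, its top edge running (385,260)-(553,403). Slab 2 is where it was, and the lamp and bystanders haven't moved. Now I'll grasp slab 2.

```bash
python3 - <<'E'
from h import *
p,q=(atz("scene",SC(v),.117) for v in((387,260),(555,403)));print(p,q,(p+q)/2,np.linalg.norm(p-q))
p,q=(atz("scene",SC(v),.117) for v in((104,17),(238,83)));print(p,q,(p+q)/2,np.linalg.norm(p-q))
E
python3 nudge.py '[0.0015,0,0.03,0,0.45,0,0,0.03,0,0.45,0,0,0.03,0,0.45,0,0,0.03,0,0.45,0,0,0.03,0,0.45,0,0,0.02,0,0.45,0,0,0.0115,0,0.45,0,0,0,0,0.45,0,0,0,0,0.45]'
python3 nudge.py '[0,0,0,0,0,0,0,0,0,0,0,0,0,0,0,0,0,0,0,0,0,0,0,0,0,0,0,0,0,0]' 40
python3 -c "
from h import *
to(.4625,.347,.27,9.7)"
```

```text
[ 0.42851244 -0.01998214  0.117     ] [ 0.42221715 -0.20877803  0.117     ] [ 0.42536479 -0.11438009  0.117     ] 0.1889008136017251
[0.44684793 0.43425413 0.117     ] [0.48181289 0.2548359  0.117     ] [0.46433041 0.34454501 0.117     ] 0.18279346126971222
clock: 11.8
position: [0.4632, 0.3485, 0.0847]
ee_rot: [2.024, 2.402, 0.002]
force: [-0.5, -0.4, 0.4]
width: 0.449
gripper_force: 0.0
clock: 12.4
position: [0.4627, 0.3489, 0.0839]
ee_rot: [2.024, 2.403, 0.001]
force: [-0.1, 0.7, 2.0]
width: 0.086
gripper_force: 40.0
t 12.4 pos [0.4627 0.3489 0.0839] zax [ 0.  0. -1.] F [-0.1  0.7  2. ] w 0.086 g 40.0
turn 0.0017 shift [-0.0018 -0.0005 -0.1861] tool x: [-0.168  0.986  0.   ] y: [0.986 0.168 0.   ]
```

```bash
python3 nudge.py '[0,0,-0.02,0,0,0,0,-0.03,0,0,0,0,-0.03,0,0,0,0,-0.03,0,0,0,0,-0.03,0,0,0,0,-0.03,0,0,0,0,-0.02,0,0,0,0,0,0,0,0,0,0,0,0]'
python3 -c "
from h import *
to(.485,-.1143,.27,-1.8)"
```

```text
clock: 13.3
position: [0.4622, 0.3486, 0.273]
ee_rot: [-2.023, -2.403, 0.001]
force: [-0.3, -0.1, -3.4]
width: 0.084
gripper_force: 40.0
t 13.3 pos [0.4622 0.3486 0.273 ] zax [-0.001 -0.    -1.   ] F [-0.3 -0.1 -3.4] w 0.084 g 40.0
turn 0.2025 shift [-0.4619  0.0374  0.0031] tool x: [ 0.031  1.    -0.   ] y: [ 1.    -0.031 -0.001]
```

```bash
python3 nudge.py '[0,0,0,0.051,0,0,0,0,0.051,0,0,0,0,0.05,0,0,0,0,0.05,0,-0.02,0.003,0,0,0,-0.03,0.003,0,0,0,-0.04,0.003,0,0,0,-0.04,0.003,0,0,0,-0.04,0.003,0,0,0,-0.04,0.003,0,0,0]'
python3 nudge.py '[-0.04,0.003,0,0,0,-0.04,0.003,0,0,0,-0.04,0.003,0,0,0,-0.04,0.003,0,0,0,-0.04,0.003,0,0,0,-0.03,0.004,0,0,0,-0.02,0,0,0,0,0,0,0,0,0,0,0,0,0,0]'
python3 -c "
from h import *
to(.485,-.1143,.126,-1.8)"
```

```text
clock: 14.3
position: [0.4729, 0.1357, 0.2724]
ee_rot: [-2.255, -2.186, 0.003]
force: [0.6, 0.2, -1.2]
width: 0.081
gripper_force: 40.0
clock: 15.2
position: [0.4842, -0.1125, 0.2727]
ee_rot: [-2.256, -2.184, 0.002]
force: [-0.1, -0.0, -3.0]
width: 0.081
gripper_force: 40.0
t 15.2 pos [ 0.4842 -0.1125  0.2727] zax [-0.002  0.    -1.   ] F [-0.1 -0.  -3. ] w 0.081 g 40.0
turn -0.0009 shift [-0.0018  0.0012  0.1467] tool x: [0.031 1.    0.   ] y: [ 1.    -0.031 -0.002]
```

```bash
python3 nudge.py '[-0.0018,0.0012,0.02,0,0,0,0,0.03,0,0,0,0,0.03,0,0,0,0,0.03,0,0,0,0,0.02,0,0,0,0,0.017,0,0,0,0,0,0,0,0,0,0,0,0]'
python3 -c "
from h import *
to(.485,-.1143,.086,-1.8)"
python3 - <<'E'
from h import *
from cell import arm, optics, observe
import cv2
b=optics.get_image("scene")["image"][150:300,270:420]
cv2.imwrite("pics/g5.png",cv2.resize(b,None,fx=4,fy=4,interpolation=2))
E
```

```text
clock: 16.0
position: [0.4861, -0.1133, 0.1267]
ee_rot: [-2.254, -2.187, 0.001]
force: [0.6, -0.7, -1.7]
width: 0.083
gripper_force: 40.0
t 16.0 pos [ 0.4861 -0.1133  0.1267] zax [-0.001  0.    -1.   ] F [ 0.6 -0.7 -1.7] w 0.083 g 40.0
turn 0.0016 shift [-0.0011 -0.0011  0.0407] tool x: [0.031 1.    0.   ] y: [ 1.    -0.031 -0.001]
```

View pics/g5.png

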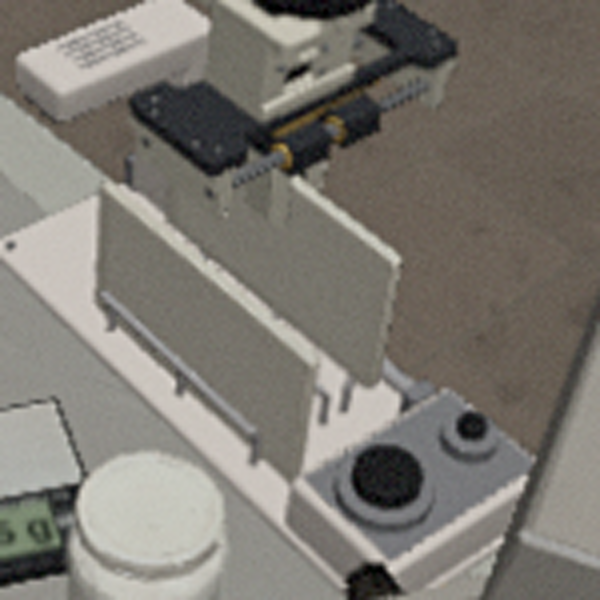

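Slab 2 hangs over the back slot, with its top right corner at about (398,264) and bottom right at (376,385). Slab 1 is seated, its right end at (316,362).

```bash
python3 - <<'E'
from h import *
for dx in(-.004,.004):
  for z in(.1267-.0719,.1267+.033):
    print(((proj("scene",[.4861+dx-.031*.096,-.1133-.096,z])[0]-[270,150]+.5)*4).round(1))
p=atz("scene",(269.5+398.5/4,149.5+264.5/4),.1597);print(p)
E
python3 nudge.py '[-0.001,-0.001,0.01,0,0,0,0,0.01,0,0,0,0,0.01,0,0,0,0,0.007,0,0,0,0,0,0,0,0,0,0,0,0]' 
python3 -c "
from h import *
to(.485,-.1143,.085,-1.8)"
```

```text
[371.6 395.7]
[396.4 264.9]
[380.9 389.6]
[406.3 258.8]
[ 0.48029508 -0.20973488  0.1597    ]
clock: 16.65
position: [0.4853, -0.1152, 0.0896]
ee_rot: [-2.256, -2.186, 0.001]
force: [0.3, 0.3, -1.6]
width: 0.081
gripper_force: 40.0
t 16.6 pos [ 0.4853 -0.1152  0.0896] zax [-0. -0. -1.] F [ 0.3  0.3 -1.6] w 0.081 g 40.0
turn 0.0001 shift [ 0.0008 -0.0003  0.0046] tool x: [ 0.031  1.    -0.   ] y: [ 1.    -0.031 -0.   ]
```

```bash
python3 nudge.py '[0,0,0.002,0,0,0,0,0.002,0,0,0,0,0,0,0,0,0,0,0,0]' 
python3 nudge.py '[0,0,0,0,0.3,0,0,0,0,0.3,0,0,0,0,0.3,0,0,0,0,0.3,0,0,-0.01,0,0.3,0,0,-0.03,0,0.3,0,0,-0.03,0,0.3,0,0,-0.03,0,0.3,0,0,-0.04,0,0.3,0,0,-0.03,0,0.3]'
python3 - <<'E'
from h import *
to(.464,.105,.154,-1.8)
from cell import arm, optics, observe
E
```

```text
clock: 17.05
position: [0.4853, -0.115, 0.0857]
ee_rot: [-2.256, -2.187, -0.0]
force: [0.3, -0.1, -2.2]
width: 0.084
gripper_force: 40.0
clock: 18.05
position: [0.4855, -0.1156, 0.2585]
ee_rot: [2.256, 2.185, 0.002]
force: [1.3, -0.2, 0.5]
width: 0.3
gripper_force: 0.0
t 18.1 pos [ 0.4855 -0.1156  0.2585] zax [ 0.002 -0.    -1.   ] F [ 1.3 -0.2  0.5] w 0.300 g 0.0
turn -0.0006 shift [ 0.2199 -0.0286  0.1045] tool x: [ 0.031  1.    -0.   ] y: [ 1.    -0.031  0.002]
```

```bash
python3 nudge.py '[0.04,-0.005,0,0,0,0.04,-0.005,0,0,0,0.04,-0.005,0,0,0,0.04,-0.005,0,0,0,0.04,-0.005,0,0,0,0.02,-0.003,0,0,0,0,0,0.03,0,0,0,0,0.04,0,0,0,0,0.034,0,0,0,0,0,0,0]' 5
python3 nudge.py '[-0.02,0,0,0,0,-0.01,0,0,0,0,-0.01,0,0,0,0,-0.01,0,0,0,0,-0.01,0,0,0,0,0,0,0,0,0]'
```

```text
clock: 19.05
position: [0.4616, 0.105, 0.1492]
ee_rot: [-2.255, -2.185, 0.01]
force: [-0.7, 0.1, 0.9]
width: 0.006
gripper_force: 0.0
clock: 19.65
position: [0.4626, 0.0443, 0.1522]
ee_rot: [2.257, 2.184, 0.001]
force: [-0.1, 0.6, 0.1]
width: 0.004
gripper_force: 0.0
```

```bash
python3 nudge.py '[-0.012,0,0,0,0,-0.012,0,0,0,0,-0.012,0,0,0,0,-0.012,0,0,0,0,-0.012,0,0,0,0,-0.012,0,0,0,0,-0.008,0,0,0,0,-0.005,0,0,0,0,-0.005,0,0,0,0]'
```

```text
clock: 20.55
position: [0.4592, -0.0445, 0.1515]
ee_rot: [-2.255, -2.186, 0.001]
force: [-2.4, 2.7, -0.5]
width: 0.002
gripper_force: 1.4
```

```bash
python3 nudge.py '[-0.005,0,0,0,0,-0.005,0,0,0,0,-0.005,0,0,0,0]'; python3 nudge.py '[-0.003,0,0,0,0,-0.003,0,0,0,0]'; python3 nudge.py '[-0.003,0,0,0,0,-0.003,0,0,0,0]'
```

```text
clock: 20.85
position: [0.459, -0.0594, 0.1517]
ee_rot: [-2.255, -2.187, 0.0]
force: [-1.9, 2.7, -0.9]
width: 0.006
gripper_force: 1.4
clock: 21.05
position: [0.4588, -0.0654, 0.1517]
ee_rot: [-2.256, -2.187, 0.0]
force: [-1.8, 2.8, -0.9]
width: 0.002
gripper_force: 1.3
clock: 21.25
position: [0.4586, -0.0713, 0.1517]
ee_rot: [-2.255, -2.187, 0.0]
force: [-1.3, 3.1, 0.2]
width: 0.005
gripper_force: 1.3
```

Pushing steadily at about 2.7 N. I'll carry on to the stop in 3 mm rows.

```bash
for i in 1; do python3 nudge.py '[-0.003,0,0,0,0]'; done; python3 nudge.py '[-0.003,0,0,0,0]'
```

```text
clock: 21.35
position: [0.4585, -0.0742, 0.1517]
ee_rot: [-2.255, -2.186, -0.0]
force: [-2.0, 11.6, 1.5]
width: 0.005
gripper_force: 7.3
clock: 21.45
position: [0.4585, -0.0743, 0.1517]
ee_rot: [-2.252, -2.186, -0.004]
force: [-2.9, 24.3, 6.9]
width: -0.001
gripper_force: 11.8
```

```bash
python3 nudge.py '[-0.002,0,0,0,0]'; python3 nudge.py '[-0.002,0,0,0,0]'
```

```text
clock: 21.55
position: [0.4585, -0.0744, 0.1517]
ee_rot: [-2.249, -2.186, -0.006]
force: [-3.4, 28.2, 9.6]
width: 0.006
gripper_force: 14.0
clock: 21.65
position: [0.4585, -0.0744, 0.1517]
ee_rot: [-2.246, -2.186, -0.008]
force: [-3.7, 35.5, 10.9]
width: 0.007
gripper_force: 17.7
```

The head is at its stop: the tool stays at y=-0.0744 while the force climbs. Backing off and looking.

```bash
python3 nudge.py '[0.01,0,0,0,0,0.02,0,0,0,0,0.03,0,0,0,0,0,0,-0.04,0,0,0,0,-0.04,0,0,0,0,-0.03,0,0,0.04,0,0,0,0,0.04,0,0,0,0,0.04,0,0,0,0,0,0,0,0,0]'
python3 - <<'E'
from h import *
from cell import arm, optics, observe
import cv2
to(.431,-.265,.26,-1.8)
a=optics.get_image("top")["image"][130:230,110:370];b=optics.get_image("scene")["image"][130:300,260:420]
A=cv2.resize(a,None,fx=2.5,fy=2.5,interpolation=2);B=cv2.resize(b,None,fx=3.75,fy=3.75,interpolation=2)[:,:]
B=cv2.resize(b,(320,340),interpolation=2)
C=np.zeros((250+340,650,3),np.uint8);C[:250]=A;C[250:,:320]=B
C[250:,320:]=cv2.resize(b[30:135,40:142],(330,340),interpolation=2)
cv2.imwrite("pics/g6.png",C)
E
```

```text
clock: 22.65
position: [0.4647, 0.1041, 0.2619]
ee_rot: [2.247, 2.195, 0.003]
force: [0.3, -0.3, 1.0]
width: 0.003
gripper_force: 0.0
t 22.6 pos [0.4647 0.1041 0.2619] zax [ 0.002  0.001 -1.   ] F [ 0.3 -0.3  1. ] w 0.003 g 0.0
turn 0.0076 shift [-0.37   -0.0221  0.0014] tool x: [0.031 1.    0.001] y: [ 1.    -0.031  0.002]
```

View pics/g6.png

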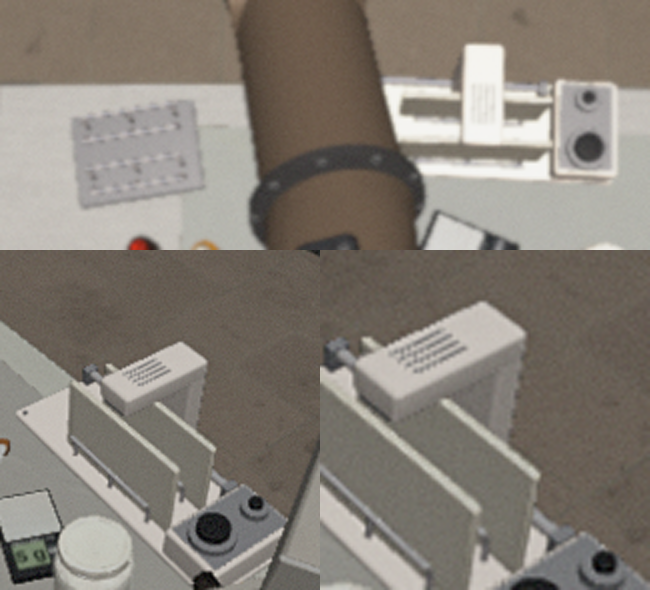

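Both slabs stand seated and parallel in their slots, with the lamp head over their middle at about (483,95) in the top strip. The drainer is empty and the buttons are at (588,148) and (588,97). I'll check the jar clearance, then press.

```bash
python3 nudge.py '[-0.04,-0.002,0,0.0076,0,-0.04,-0.002,0,0,0,-0.04,-0.002,0,0,0,-0.04,-0.002,0,0,0,-0.04,-0.002,0,0,0,-0.04,-0.002,0,0,0,-0.04,-0.002,0,0,0,-0.04,-0.002,0,0,0,-0.04,-0.003,0,0,0,-0.01,-0.002,0,0,0]'
python3 - <<'E'
from h import *
print(atz("top",(350,239),.163),atz("scene",SC((424,512)),.163))
to(.4315,-.2655,.082,-1.8)
E
```

```text
clock: 23.75
position: [0.4266, -0.2766, 0.2624]
ee_rot: [2.271, 2.167, -0.003]
force: [-0.5, 0.8, -0.2]
width: 0.006
gripper_force: 0.0
[ 0.25882963 -0.25130591  0.163     ] [ 0.2603957  -0.25431249  0.163     ]
t 23.8 pos [ 0.4266 -0.2766  0.2624] zax [ 0.001 -0.004 -1.   ] F [-0.5  0.8 -0.2] w 0.006 g 0.0
turn -0.0154 shift [0.0119 0.0044 0.1804] tool x: [ 0.031  1.    -0.004] y: [ 1.    -0.031  0.001]
```

```bash
python3 nudge.py '[0.01,0.004,0,-0.015,0,0,0,0.03,0,0,0,0,0.04,0,0,0,0,0.04,0,0,0,0,0.03,0,0,0,0,0.02,0,0,0,0,0,0,0,0,0,0,0,0]'
python3 - <<'E'
from h import *
to(.4315,-.2655,.074,-1.8)
E
```

```text
clock: 24.55
position: [0.4335, -0.2601, 0.1022]
ee_rot: [-2.247, -2.195, 0.0]
force: [0.1, 0.5, 0.2]
width: 0.004
gripper_force: 0.0
t 24.6 pos [ 0.4335 -0.2601  0.1022] zax [-0. -0. -1.] F [0.1 0.5 0.2] w 0.004 g 0.0
turn 0.0081 shift [-0.0055 -0.0019  0.0282] tool x: [ 0.031  1.    -0.   ] y: [ 1.    -0.031 -0.   ]
```

```bash
python3 nudge.py '[-0.0055,-0.002,0.01,0.008,0,0,0,0.01,0,0,0,0,0.005,0,0,0,0,0,0,0]'; python3 nudge.py '[0,0,0.003,0,0,0,0,0.003,0,0,0,0,0,0,0]'
```

```text
clock: 24.95
position: [0.4309, -0.2655, 0.0761]
ee_rot: [-2.256, -2.185, 0.0]
force: [-0.2, -0.7, 0.2]
width: 0.002
gripper_force: 0.0
clock: 25.25
position: [0.4314, -0.266, 0.0707]
ee_rot: [2.256, 2.186, 0.0]
force: [0.2, 0.2, 2.2]
width: 0.002
gripper_force: 1.5
```

```bash
python3 nudge.py '[0,0,0.003,0,0,0,0,0.002,0,0,0,0,0,0,0]'; python3 nudge.py '[0,0,0.0015,0,0,0,0,0,0,0]';python3 nudge.py '[0,0,0.001,0,0,0,0,0,0,0]'
```

```text
clock: 25.55
position: [0.4315, -0.266, 0.0662]
ee_rot: [2.256, 2.185, 0.001]
force: [-2.8, 2.8, 13.0]
width: 0.005
gripper_force: 5.8
clock: 25.75
position: [0.4316, -0.2661, 0.0658]
ee_rot: [2.257, 2.185, 0.003]
force: [-6.9, 4.6, 31.0]
width: 0.006
gripper_force: 15.6
clock: 25.95
position: [0.4316, -0.2661, 0.0655]
ee_rot: [2.257, 2.185, 0.004]
force: [-10.1, 6.6, 43.8]
width: 0.003
gripper_force: 22.0
```

The button has bottomed out: the tool stopped at z≈0.066 and the force rose well past 5 N. Retreating straight up.

```bash
python3 nudge.py '[0,0,-0.005,0,0,0,0,-0.01,0,0,0,0,-0.03,0,0,0,0,-0.04,0,0,0,0,-0.04,0,0,0,0,-0.04,0,0,0,0,-0.03,0,0,0,0,0,0,0,0,0,0,0,0]'
python3 - <<'E'
from h import *
from cell import arm, optics, observe
import cv2
old=cv2.imread("pics/scene0.png")
n=optics.get_image("scene")["image"]
d=cv2.absdiff(old,n).max(2)
for k,(x0,x1,y0,y1) in {"jar":(285,330,262,325),"bottles":(178,210,158,206),"slab1R+panel":(340,405,245,300)}.items():print(k,(d[y0:y1,x0:x1]>40).mean().round(3))
s=observe();print(s["position"],s["force"])
E
```

```text
clock: 26.85
position: [0.4314, -0.2655, 0.2584]
ee_rot: [2.255, 2.186, 0.002]
force: [0.1, 0.7, -0.1]
width: 0.004
gripper_force: 0.0
jar 0.0
bottles 0.0
slab1R+panel 0.078
[ 0.4309584  -0.26520524  0.25753517] [-0.34466117  0.3062043   0.43136449]
```

```bash
python3 -c "
from cell import arm, optics, observe
print(arm.sign_off())"
```

```text
the job is handed in; nothing more can be done
None
```

The job is handed in at about 27 s: both slabs are in their slots, the lamp head was pushed to its stop, and then the large button was pressed to its end and released; the small button was not touched, and the pictures show the jar and bottles unmoved.

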